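# Seat a bearing bracket under the retaining block of its inspection fixture

### The arm

A 7-joint arm with a two-finger parallel gripper is mounted at the origin on the work surface. World frame = base frame: x ahead of the robot, y to its left, z up, the work surface at z = 0. Lengths are in m, angles in degrees, forces in N, time in s.
With the tool pointing down it reaches from about 0.425 to 0.875 m from the base axis. Payload 4.7 kg.
Tool frame: the origin (TCP) lies between the finger pads; the fingertips stand 8 mm ahead of it and the grasp point (between the pads) lies 11 mm behind it (env.tip_extent is the distance from the TCP to the fingertips, in m); z points along the fingers, y is the line along which they close (so a half turn about z gives the same grasp; the last joint's range is limited). The gripper opens to 87 mm and grips with 3 to 60 N. Pads are 19 mm wide; open, the fingers measure 117 mm over their backs; the gripper's body (75 mm by 190 mm) begins 51 mm behind the grasp point.
Start: joints at [-73.963, 18.392, -4.016, 83.108, 1.295, 78.541, -3.26], TCP at [0.171, 0.627, 0.231] pointing down, gripper open.
Joint ranges: [-163.93, 163.93], [-17.29, 119.83], [-79.2, 71.16], [3.27, 140.29], [-89.18, 269.18], [5.43, 117.66], [-154.24, 154.24]. Speed limits (degrees/s): [147.25, 147.25, 180, 180, 180, 180, 180].

### API

Orientations are given as [roll, pitch, yaw] about the fixed x, y, z axes, in that order (R = Rz(yaw) Ry(pitch) Rx(roll)).
In Python, from cell import sensors, vision, workorder, env gives the robot as it stands.
- The arm moves only by the tool drive_tool, never from a script. Its argument "moves" is a list of rows, each an object of numbers: "x", "y", "z": the shift along the tool's x, y, z in mm; "rx", "ry", "rz": the turn, a rotation vector about the tool's x, y, z in rad; "fingers": the closure, from -1 (fully open) to 1 (shut). In form: [{"x": .., "y": .., "z": .., "rx": .., "ry": .., "rz": .., "fingers": ..}, ...]. A call has 1 to 20 rows; each row is the pose to reach, as a shift and turn from the pose commanded when the call began, along the tool's axes at that moment; what a row does not reach only later rows make up. A row lasts 1/8 s, in which the tool goes at most 62.5 mm and 10.7 degrees, less where a joint would pass 70% of its speed; a pose out of reach is approached as far as the arm can. A call with a gripper value outside its range is refused whole. The fingers move at their own pace and stop on an object; "force" is the grip in N (left out, the last holds). Time passes only in rows, so rows that repeat a pose let the fingers close. It gives the time, the measured TCP pose, the force, the opening and the grip force at its end, in the units of the state.
- sensors.get_obs(): the state, without advancing time (a new reading comes with each control period).
- vision.read_camera(name): name is "scene" or "top" or "wrist"; returns a dict with "image" (480x640x3 uint8, red, green, blue), "fx", "fy", "cx", "cy" (pixels), "R" (3x3) and "t" (3): a world point X has camera coordinates R X + t. Camera axes: x right, y down, z forward; pixel columns grow to the right and rows downward; lengths in m; the calibration is good to about 2 mm. A picture is of the moment at which its call begins. There is no depth.
- workorder.sign_off(): hands the job in; it is judged then, once.
The state is a dict: "time_s": time; "qpos": joint angles; "joint_velocities": joint speeds; "effort": joint torques, N m; "tool_pos": TCP position; "tool_rot": TCP orientation; "force": force on the tool from outside, world axes, zero at the start; "wrist_torque": the same for the moment, N m; "grip_width": finger opening in m; "grasp_force": force on a finger pad.
Only numpy, scipy, OpenCV 4.12 (cv2) and the standard library are available. Lean on these libraries where they do the work, as an engineer would, in place of code of your own. Each camera call takes 0.05 s, during which the arm holds its last target. There are 200 camera calls.

### The job

Load the aluminium bearing bracket from the rubber mat into the inspection fixture for measuring: set it flat on the plate, slide its toe sideways under the overhanging lip of the retaining block, and feel it home against the hidden stop screw with light finger pressure, never over 20 N. Then slide the rear clamp up by its black tab until it touches the bracket's heel, let go, and leave the caliper, ring gauge and loupe alone.

Things in the scene. Friction and masses are not known exactly. Their poses are not given: they have to be found in the camera images.
- bracket: the part to measure: a loose bare aluminium bearing bracket, 120 to 260 g, lying foot down on a black rubber mat 3 mm thick. Its foot is a flat plate 76 mm long (x) x 46 mm wide (y) x 8 mm thick; an upright block stands on the foot's rear half. Origin: centre of the foot's underside; +x points to the toe, the bare front 42 mm of the foot; z up
- bracket_block (a point): centre of the bracket's upright block, 18 mm behind and 30 mm above the bracket's origin; axes as the bracket's. The block is 28 mm long (x) x 32 mm wide (y) and reaches from 8 to 52 mm above the underside, with a round bore showing front and back; grip it across its 32 mm width
- bracket_toe (a point): middle of the foot's front face: 38 mm ahead of the bracket's origin, 4 mm above its underside; axes as the bracket's
- bracket_heel (a point): middle of the foot's rear face: 38 mm behind the bracket's origin, 4 mm above its underside; axes as the bracket's
- fixture: inspection fixture bolted to the bench: dark steel plate 260 mm (x) x 150 mm (y) x 16 mm thick; at its +x end a bright steel retaining block (x 44 to 94 mm, 85 mm wide) with an overhanging lip, towards the other end a clamp slide. The bracket slides in toe first along +x. Origin: centre of the plate's underside; z up; plate top at z = 16 mm
- retaining_block: bright steel block on the plate, 50 mm (x) x 85 mm (y), top 22.5 mm over the plate, with an undercut pocket open to -x: 10.5 mm high under a 12 mm lip, 49 mm wide between cheeks, whose first 5 mm flare out at 45 degrees to 59 mm. Origin: centre of the pocket's mouth, flush with the lip's edge, at plate level (fixture x 44, z 16 mm); axes as the fixture's
- pocket_back (a point): centre of the pocket's back wall at plate level, 38 mm inside the mouth. Through it comes a rigid stop screw 8 mm thick, on the centre line, 5 mm above the plate. It is set anew for each batch: its nose stands 10 to 28 mm inside the mouth, hidden by the lip and not measured: find it by feel. Pushing the bracket on block or screw with over 20 N marks it
- clamp (a joint): travel (m) of the rear clamp slide along the fixture's +x, 0 to 0.085, 0 = fully back; it starts 0 to 15 mm forward. It runs in the plate's T-slot on the centre line, drags with about 4 N, stays where it is left and moves only along x. What it pushes on the bracket passes to the stop screw, knocks included, so bring it up slowly
- clamp_face (a point): middle of the lower edge of the clamp slide's front face, at plate level; this face bears on the bracket's heel. The slide behind it is bright steel, 40 mm long (x) x 40 mm wide (y) x 14 mm high. Axes as the fixture's
- clamp_tab (a point): centre of the black thumb tab on the clamp slide, 22 mm behind its front face and 32 mm over the plate; the tab is 16 mm thick (x) x 24 mm wide (y), from 14 to 50 mm over the plate. Axes as the fixture's
- caliper: bystander: a digital caliper 235 mm long lying flat; origin under its middle
- ring_gauge: bystander: a steel ring gauge 64 mm across, 22 mm high; origin under its centre
- loupe: bystander: a black eye loupe 44 mm across, 46 mm high, standing; origin under its centre
There are look-alikes about, which are no part of the job. Leave any green, orange or turquoise look-alike of the bracket alone.

How it is judged:
By the outcome, as a careful person would: the job done as asked, in the order asked, and still so for the second after the job is handed in, with the robot touching nothing.
It also fails if it takes over 53 s, if anything falls off the work surface, if the arm or the gripper's body presses on something with over 40 N, if the wrist force passes 120 N, or if a joint passes its speed limit or range.

## Working session

There is one attempt and no reset: what is moved stays moved. The work goes in short steps, Python scripts to look and compute and a tool call to move; the robot and the scene stay as the last step left them, time stands still between calls to the robot, and variables do not carry over. Pictures are saved under pics/ and viewed, at most 10 in all, crops included, and the job is handed in when it is done.

Besides the shell and the picture viewer there is one more tool, called after "Request:" as name(argument=value, ...) on one line, values as JSON. drive_tool: Moves the arm, as the interface text tells. Its arguments: {"type":"object","properties":{"moves":{"type":"array"},"force":{"type":"number"}},"required":["moves"]}

```bash
mkdir -p pics; ls; cat > h.py <<'E'
from cell import sensors, vision, workorder, env
import numpy as np, cv2
def cam(n,save=None):
    c=vision.read_camera(n); c['R']=np.array(c['R']); c['t']=np.array(c['t'])
    if save: cv2.imwrite('pics/'+save,c['image'][:,:,::-1])
    return c
def ray(c,u,v,z):
    d=c['R'].T@np.array([(u-c['cx'])/c['fx'],(v-c['cy'])/c['fy'],1]); o=-c['R'].T@c['t']
    return o+d*(z-o[2])/d[2]
def proj(c,X):
    p=c['R']@np.array(X)+c['t']; return [c['fx']*p[0]/p[2]+c['cx'],c['fy']*p[1]/p[2]+c['cy']]
E
python3 - <<'E'
from h import *
import pickle
d={}
for n in ('top','scene','wrist'):
    d[n]=cam(n,n+'0.png'); print(n,-d[n]['R'].T@d[n]['t'],d[n]['fx'])
pickle.dump(d,open('c0.pkl','wb'))
o=sensors.get_obs(); print({k:o[k] for k in('time_s','tool_pos','tool_rot','force','grip_width')})
E
```

```text
pics
top [ 0.34763834 -0.11750767  1.22432951] 621.4632921233487
scene [1.10132378 0.22118825 0.61956074] 462.8375959126268
wrist [0.1061935  0.64544566 0.38341845] 331.55493672768745
{'time_s': 0.15, 'tool_pos': array([0.17067745, 0.62676247, 0.22969829]), 'tool_rot': array([-1.79915211e+02,  5.27997534e-03,  1.64774464e+02]), 'force': array([ 0.20764423, -0.2944161 ,  0.18013818]), 'grip_width': 0.08702806861501691}
```

View pics/top0.png

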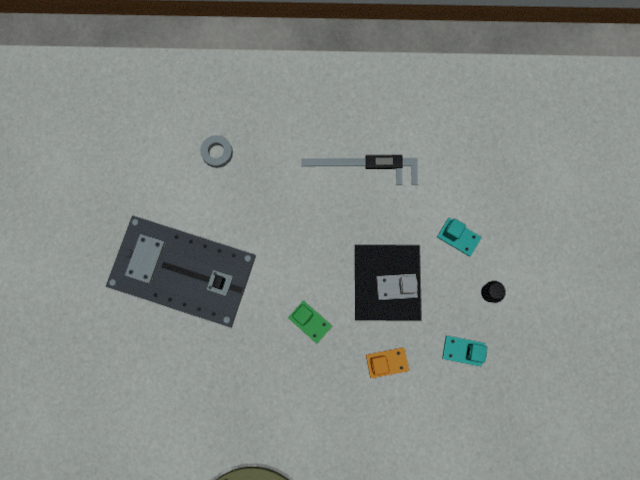

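View pics/scene0.png

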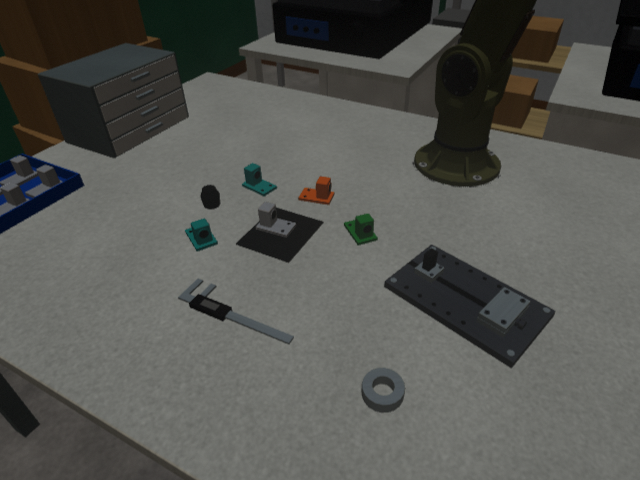

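```bash
python3 - <<'E'
from h import *
import pickle
d=pickle.load(open('c0.pkl','rb')); c=d['top']; im=c['image']
g=cv2.cvtColor(im,cv2.COLOR_RGB2GRAY)
# fixture plate (dark region)
m=((g<95)).astype(np.uint8); m[:200]=0; m[340:]=0; m[:,265:]=0
cn=max(cv2.findContours(cv2.morphologyEx(m,cv2.MORPH_CLOSE,np.ones((9,9))),0,2)[0],key=cv2.contourArea)
r=cv2.minAreaRect(cn); print('plate',r)
P=np.array([ray(c,*p,.016)[:2] for p in cv2.boxPoints(r)]); print(P, P.mean(0),[np.linalg.norm(P[i]-P[i-1]) for i in range(4)])
m=(g>95).astype(np.uint8); roi=np.zeros_like(m); roi[250:315,362:416]=1; roi[250:315,362:420]=1
cn=max(cv2.findContours(m*roi,0,2)[0],key=cv2.contourArea); r=cv2.minAreaRect(cn); print('brk',r)
P=np.array([ray(c,*p,.011)[:2] for p in cv2.boxPoints(r)]); print(P)
pl=np.zeros_like(m); cv2.fillPoly(pl,[cv2.boxPoints(((182,271),(110,55),16)).astype(int)],1)
for k in cv2.findContours(m*pl,0,2)[0]:
    if cv2.contourArea(k)>150:
        r=cv2.minAreaRect(k); print('on plate',r,[ray(c,*r[0],z)[:2] for z in(.03,.0385)])
for n,s,t in(('top',(slice(235,325),slice(345,430)),'a'),('top',(slice(205,335),slice(95,265)),'b')):
    pass
x=cv2.resize(im[205:335,95:265],None,fx=4.6,fy=4.6,interpolation=3); cv2.imwrite('pics/fx.png',x[:,:,::-1])
print(d['wrist']['R'],d['wrist']['t'])
E
```

```text
plate ((180.48294067382812, 270.5301208496094), (133.11300659179688, 76.68112182617188), 18.18904685974121)
[[0.44243748 0.29980416]
 [0.58836092 0.2632302 ]
 [0.51077443 0.00837596]
 [0.36804722 0.04910335]] [0.47740501 0.15512842] [np.float64(0.2615048933164487), np.float64(0.15043703912816164), np.float64(0.266402605205407), np.float64(0.14842430827427264)]
brk ((396.9603576660156, 286.3258361816406), (23.899864196777344, 38.991424560546875), 86.633544921875)
[[ 0.47607378 -0.22996655]
 [ 0.48233716 -0.30606133]
 [ 0.43574771 -0.30868371]
 [ 0.42952349 -0.23305138]]
on plate ((219.1999969482422, 282.4000244140625), (20.238576889038086, 20.87103271484375), 18.43494987487793) [array([0.45375698, 0.07524982]), array([0.45300174, 0.07387798])]
on plate ((144.01272583007812, 257.964599609375), (25.3663272857666, 44.7862434387207), 19.79887580871582) [array([0.49788342, 0.22374775]), array([0.49681414, 0.22131905])]
[[ 0.26355525  0.96464011 -0.0028451 ]
 [ 0.93498923 -0.25472625  0.24679885]
 [ 0.23734734 -0.06770527 -0.96906255]] [-0.64951976 -0.02950506  0.39005179]
```

View pics/wrist0.png

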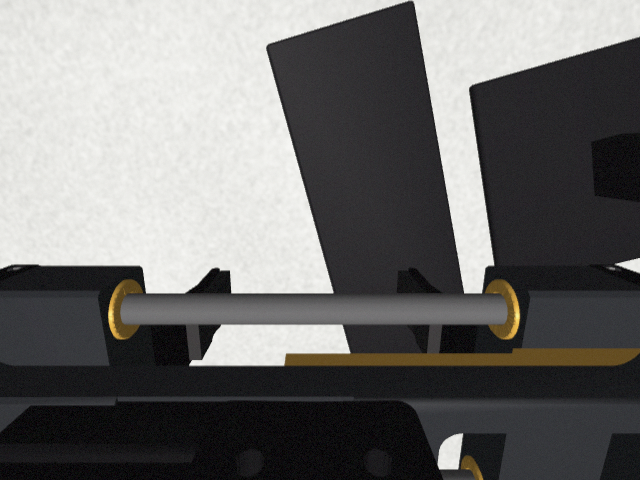

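```bash
cat >> h.py <<'E'
from scipy.spatial.transform import Rotation as Ro
def local(targets):
    "targets: (x,y,z[m],yaw deg) -> local shift in mm and rotvec from the present pose"
    o=sensors.get_obs(); R=Ro.from_euler('xyz',o['tool_rot'],degrees=True)
    print('t',o['time_s'],'pos',np.round(o['tool_pos'],4),'rot',np.round(o['tool_rot'],2),'F',np.round(o['force'],1),'w',round(o['grip_width'],4))
    for x,y,z,a in targets:
        s=R.inv().apply(np.array([x,y,z])-o['tool_pos'])*1e3
        rv=(R.inv()*Ro.from_euler('xyz',[180,0,a],degrees=True)).as_rotvec()
        print(np.round(s,2),np.round(rv,4))
E
python3 -c "
from h import *
local([(.46,.13,.25,74)])"
```

```text
t 0.15 pos [0.1707 0.6268 0.2297] rot [-1.7992e+02  1.0000e-02  1.6477e+02] F [ 0.2 -0.3  0.2] w 0.087
[-409.63 -403.37  -19.67] [-1.1000e-03  1.2000e-03  1.5843e+00]
```

Request:
drive_tool(moves=[{"x": -410,"y": -403,"z": -20,"rx": -0.001,"ry": 0.001,"rz": 1.584,"fingers": -1},{"x": -410,"y": -403,"z": -20,"rx": -0.001,"ry": 0.001,"rz": 1.584,"fingers": -1},{"x": -410,"y": -403,"z": -20,"rx": -0.001,"ry": 0.001,"rz": 1.584,"fingers": -1},{"x": -410,"y": -403,"z": -20,"rx": -0.001,"ry": 0.001,"rz": 1.584,"fingers": -1},{"x": -410,"y": -403,"z": -20,"rx": -0.001,"ry": 0.001,"rz": 1.584,"fingers": -1},{"x": -410,"y": -403,"z": -20,"rx": -0.001,"ry": 0.001,"rz": 1.584,"fingers": -1},{"x": -410,"y": -403,"z": -20,"rx": -0.001,"ry": 0.001,"rz": 1.584,"fingers": -1},{"x": -410,"y": -403,"z": -20,"rx": -0.001,"ry": 0.001,"rz": 1.584,"fingers": -1},{"x": -410,"y": -403,"z": -20,"rx": -0.001,"ry": 0.001,"rz": 1.584,"fingers": -1},{"x": -410,"y": -403,"z": -20,"rx": -0.001,"ry": 0.001,"rz": 1.584,"fingers": -1},{"x": -410,"y": -403,"z": -20,"rx": -0.001,"ry": 0.001,"rz": 1.584,"fingers": -1},{"x": -410,"y": -403,"z": -20,"rx": -0.001,"ry": 0.001,"rz": 1.584,"fingers": -1},{"x": -410,"y": -403,"z": -20,"rx": -0.001,"ry": 0.001,"rz": 1.584,"fingers": -1}])

```text
time_s: 1.78
tool_pos: [0.4598, 0.1324, 0.2504]
tool_rot: [-180.0, -0.1, 74.2]
force: [-0.1, 0.2, -0.7]
grip_width: 0.0868
grasp_force: 0.0
```

```bash
python3 -c "
from h import *
import pickle
c=cam('wrist','w1.png'); pickle.dump(c,open('w1.pkl','wb'))
local([(.455,-.27,.24,94.7)])"
```

```text
t 1.825 pos [0.4599 0.1321 0.2504] rot [-1.7998e+02 -7.0000e-02  7.4190e+01] F [-0.2  1.2  0.2] w 0.0874
[-388.21  104.86    9.91] [-1.00e-04 -1.20e-03 -3.58e-01]
```

View pics/w1.png

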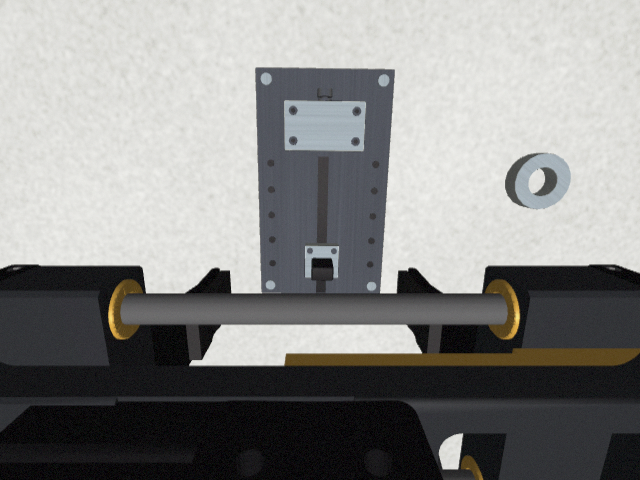

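```bash
cat > fx.py <<'E'
from h import *
import pickle
def edge_line(pts): # fit line
    vx,vy,x,y=cv2.fitLine(np.float32(pts),cv2.DIST_HUBER,0,.01,.01).ravel(); return np.array([x,y]),np.array([vx,vy])
c=pickle.load(open('w1.pkl','rb')); g=cv2.cvtColor(c['image'],cv2.COLOR_RGB2GRAY).astype(int)
print(g[200,250:275],g[125,280:290],g[95:105,300],g[145,300],g[148:156,330],g[240:252,335],g[262,300:345])
L=[];Rr=[]
for v in range(85,255):
    row=g[v]
    a=np.where(row[240:300]<145)[0]; b=np.where(row[350:410]<145)[0]
    def sub(u0,u1): # subpixel crossing of 145 
        return u0+(row[u0]-145)/(row[u0]-row[u1])*(u1-u0)
    i=240+a[0]; L.append(ray(c,sub(i-1,i),v,.016)[:2]); j=350+b[-1]; Rr.append(ray(c,sub(j+1,j),v,.016)[:2])
for n,p in(('L',L),('R',Rr)):
    o,d=edge_line(np.array(p)*1e3); d=d*np.sign(d[1]); print(n,o,np.degrees(np.arctan2(d[1],d[0])),)
l,r=np.array(L),np.array(Rr)
mid=((l+r)/2)*1e3; o,d=edge_line(mid); d*=np.sign(d[1]); print('mid',o,d,np.degrees(np.arctan2(d[1],d[0])), np.mean(np.linalg.norm(l-r,axis=1)))
m=(g>130).astype(np.uint8); s=np.zeros_like(m); s[85:165,275:375]=1
k=max(cv2.findContours(cv2.morphologyEx(m*s,cv2.MORPH_CLOSE,np.ones((7,7))),0,1)[0],key=cv2.contourArea)
P=np.array([ray(c,*p[0],.0385)[:2] for p in k])*1e3
r=cv2.minAreaRect(np.float32(P)); print('block',r, cv2.boxPoints(r))
E
python3 fx.py
```

```text
[221 223 227 226 227 225 226 225 223 100  88  89  87  85  85  87  83  89
  85  87  87  91  86  82  80] [ 83  82  84  84 138 170 171 173 169 169] [ 89  87  86  85  86 132 172 179 178 174] 171 [179 174 150 103  82  85  82  81] [ 87  85  85  82  84  74 159 176 136  95  84  86] [ 88  88  90  93  73 170 174 178 177 177 174 101  29  19  17  23  16  14
   7  12  15  14   1  17  16   9  19  14  13  12  14  14  94 174 178 178
 172 181 109  89  90  91  89  87  87]
L [411.43845 198.03801] 73.39777
R [550.232   141.87541] 73.420166
mid [483.15012 177.69601] [0.2854927 0.9583809] 73.4117 0.14908193816918006
block ((496.83074951171875, 223.51988220214844), (49.356773376464844, 84.21580505371094), 73.314453125) [[449.41016 211.97057]
 [530.0801  187.7906 ]
 [544.25134 235.0692 ]
 [463.58142 259.24915]]
```

Request:
drive_tool(moves=[{"x": -388,"y": 105,"z": 10,"rz": -0.358,"fingers": -1},{"x": -388,"y": 105,"z": 10,"rz": -0.358,"fingers": -1},{"x": -388,"y": 105,"z": 10,"rz": -0.358,"fingers": -1},{"x": -388,"y": 105,"z": 10,"rz": -0.358,"fingers": -1},{"x": -388,"y": 105,"z": 10,"rz": -0.358,"fingers": -1},{"x": -388,"y": 105,"z": 10,"rz": -0.358,"fingers": -1},{"x": -388,"y": 105,"z": 10,"rz": -0.358,"fingers": -1},{"x": -388,"y": 105,"z": 10,"rz": -0.358,"fingers": -1},{"x": -388,"y": 105,"z": 10,"rz": -0.358,"fingers": -1},{"x": -388,"y": 105,"z": 10,"rz": -0.358,"fingers": -1}])

```text
invalid input at $.moves[0]: expected keys x, y, z, rx, ry, rz, fingers
```

```bash
python3 -c "
from h import *
import pickle
c=cam('wrist','w2.png'); pickle.dump(c,open('w2.pkl','wb'))
local([(.455,-.288,.04,94.7)])"
```

```text
t 1.875 pos [0.46   0.1318 0.2504] rot [-1.7999e+02 -7.0000e-02  7.4150e+01] F [ 0.1 -0.  -0.8] w 0.0868
[-405.44  109.88  209.94] [-0.     -0.0012 -0.3586]
```

View pics/w2.png

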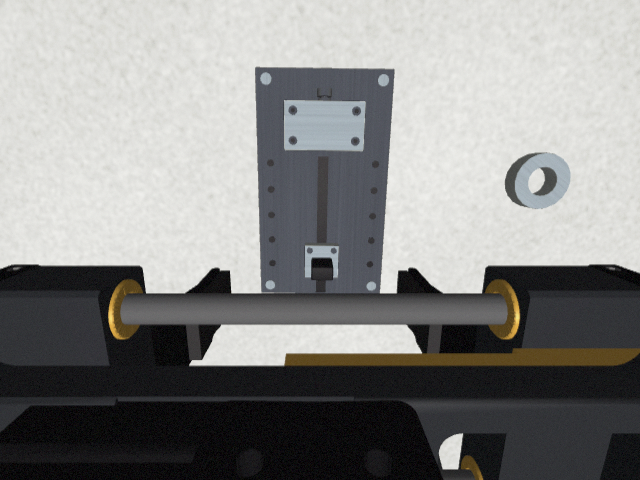

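The picture is unchanged: the move was refused because it needs every key. The fixture is still in view, with the block top at about (285–365, 100–151). Fixture yaw is 73.4°.

Request:
drive_tool(moves=[{"x": -388,"y": 105,"z": 10,"rx": 0,"ry": -0.001,"rz": -0.358,"fingers": -1},{"x": -388,"y": 105,"z": 10,"rx": 0,"ry": -0.001,"rz": -0.358,"fingers": -1},{"x": -388,"y": 105,"z": 10,"rx": 0,"ry": -0.001,"rz": -0.358,"fingers": -1},{"x": -388,"y": 105,"z": 10,"rx": 0,"ry": -0.001,"rz": -0.358,"fingers": -1},{"x": -388,"y": 105,"z": 10,"rx": 0,"ry": -0.001,"rz": -0.358,"fingers": -1},{"x": -388,"y": 105,"z": 10,"rx": 0,"ry": -0.001,"rz": -0.358,"fingers": -1},{"x": -388,"y": 105,"z": 10,"rx": 0,"ry": -0.001,"rz": -0.358,"fingers": -1},{"x": -388,"y": 105,"z": 10,"rx": 0,"ry": -0.001,"rz": -0.358,"fingers": -1},{"x": -388,"y": 105,"z": 10,"rx": 0,"ry": -0.001,"rz": -0.358,"fingers": -1},{"x": -388,"y": 105,"z": 10,"rx": 0,"ry": -0.001,"rz": -0.358,"fingers": -1}])

```text
time_s: 3.12
tool_pos: [0.4553, -0.2693, 0.2399]
tool_rot: [180.0, -0.1, 94.7]
force: [0.7, -0.4, -0.2]
grip_width: 0.0869
grasp_force: 0.0
```

```bash
python3 -c "
from h import *
import pickle
c=cam('wrist','w3.png'); pickle.dump(c,open('w3.pkl','wb'))
local([(.455,-.288,.04,94.7)])"
```

```text
t 3.175 pos [ 0.4552 -0.2696  0.24  ] rot [ 1.7996e+02 -7.0000e-02  9.4700e+01] F [ 0.1  0.2 -1.2] w 0.0872
[-18.6   -1.87 199.98] [ 0.0007 -0.0012  0.    ]
```

View pics/w3.png

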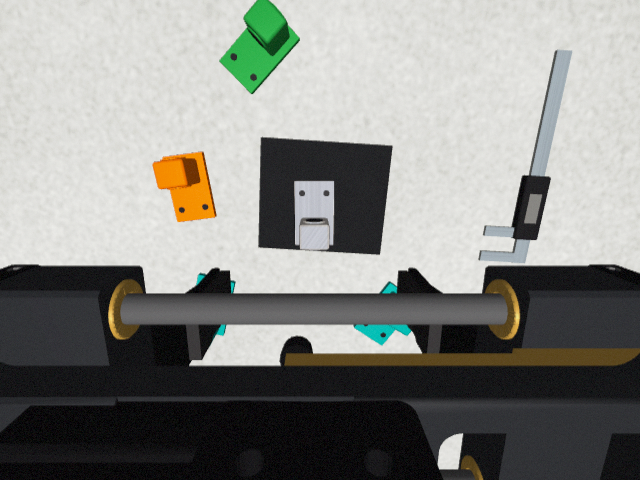

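The bracket sits foot down on the mat. Its toe edge is at row 181, the foot sides at columns 295–334, and the block top at about (314, 235).

```bash
python3 - <<'E'
from h import *
import pickle
c=pickle.load(open('w3.pkl','rb')); g=cv2.cvtColor(c['image'],cv2.COLOR_RGB2GRAY).astype(float)
T=110
def cross(a,i,s): 
    # from index i step s until < T
    while a[i]>=T: i+=s
    return i-s+ s*(a[i-s]-T)/(a[i-s]-a[i])
print(g[200,288:300],g[175:186,320])
L=[];R=[];F=[]
for v in range(185,214):
    L.append(ray(c,cross(g[v],298,-1),v,.011)[:2]); R.append(ray(c,cross(g[v],331,1),v,.011)[:2])
for u in range(300,330): 
    F.append(ray(c,u,cross(g[:,u],184,-1),.011)[:2])
L,R,F=[np.array(q)*1e3 for q in(L,R,F)]
for q in(L,R,(L+R)/2,F):
    vx,vy,x,y=cv2.fitLine(np.float32(q),cv2.DIST_HUBER,0,.01,.01).ravel(); print(x,y,np.degrees(np.arctan2(vy,vx)))
print('width',np.linalg.norm(L-R,axis=1).mean(), 'toe',F.mean(0))
m=(g>T).astype(np.uint8); s=np.zeros_like(m); s[215:256,285:345]=1
mid=((L+R)/2).mean(0); mid_dir=np.polyfit(((L+R)/2)[:,1],((L+R)/2)[:,0],1); print(mid,mid_dir)
# block top sides at z=.055
for v in(228,232,236,240,244): 
    a=cross(g[v],315,-1);b=cross(g[v],315,1); print(v,a,b,ray(c,a,v,.055)[:2],ray(c,b,v,.055)[:2])
E
```

```text
[ 34.  34.  34.  37.  39.  38.  91. 187. 196. 197. 200. 189.] [ 38.  36.  36.  36.  35.  60. 173. 194. 195. 194. 193.]
431.34164 -252.4168 -84.355515
476.64105 -245.24507 -84.248985
454.09177 -249.86435 -84.33983
456.02274 -229.10808 4.71463
width 45.79647768600909 toe [ 453.18273078 -229.33775669]
[ 454.16411726 -250.55553887] [-9.94950760e-02  4.29235075e+02]
228 294.49668874172187 333.39130434782606 [ 0.43600774 -0.27675971] [ 0.47653013 -0.27345238]
232 294.42944785276075 333.3578947368421 [ 0.43622504 -0.28104585] [ 0.47690666 -0.27772516]
236 294.44117647058823 332.968085106383 [ 0.43652647 -0.28535152] [ 0.47691194 -0.28205465]
240 294.44767441860466 332.8921568627451 [ 0.43682424 -0.28968414] [ 0.47724726 -0.28638383]
244 294.765306122449 332.67045454545456 [ 0.43745204 -0.2940167 ] [ 0.47743092 -0.29075228]
```

```bash
python3 -c "
from h import *
local([(.4572,-.2851,.12,95.2),(.4572,-.2851,.026,95.2)])"
```

```text
t 3.175 pos [ 0.4552 -0.2696  0.24  ] rot [ 1.7996e+02 -7.0000e-02  9.4700e+01] F [ 0.1  0.2 -1.2] w 0.0872
[-15.79   0.61 119.98] [ 0.0007 -0.0012 -0.0087]
[-15.9    0.55 213.98] [ 0.0007 -0.0012 -0.0087]
```

Request:
drive_tool(moves=[{"x": -16,"y": 0.6,"z": 60,"rx": 0,"ry": -0.001,"rz": -0.009,"fingers": -1},{"x": -16,"y": 0.6,"z": 120,"rx": 0,"ry": -0.001,"rz": -0.009,"fingers": -1},{"x": -16,"y": 0.6,"z": 165,"rx": 0,"ry": -0.001,"rz": -0.009,"fingers": -1},{"x": -16,"y": 0.6,"z": 200,"rx": 0,"ry": -0.001,"rz": -0.009,"fingers": -1},{"x": -16,"y": 0.6,"z": 214,"rx": 0,"ry": -0.001,"rz": -0.009,"fingers": -1},{"x": -16,"y": 0.6,"z": 214,"rx": 0,"ry": -0.001,"rz": -0.009,"fingers": -1},{"x": -16,"y": 0.6,"z": 214,"rx": 0,"ry": -0.001,"rz": -0.009,"fingers": 0.2},{"x": -16,"y": 0.6,"z": 214,"rx": 0,"ry": -0.001,"rz": -0.009,"fingers": 0.4},{"x": -16,"y": 0.6,"z": 214,"rx": 0,"ry": -0.001,"rz": -0.009,"fingers": 1},{"x": -16,"y": 0.6,"z": 214,"rx": 0,"ry": -0.001,"rz": -0.009,"fingers": 1},{"x": -16,"y": 0.6,"z": 214,"rx": 0,"ry": -0.001,"rz": -0.009,"fingers": 1}], force=20)

```text
time_s: 4.55
tool_pos: [0.4566, -0.2871, 0.0262]
tool_rot: [180.0, 0.0, 95.0]
force: [-0.1, -0.2, 0.1]
grip_width: 0.0448
grasp_force: 0.0
```

```bash
python3 -c "
from h import *
u=np.array([.2857,.9583]); m=np.array([.4897,.1996])
b=m-u*(.008+.056)   # toe 8 mm before mouth
local([(.4572,-.2851,.14,95.2),(*b,.14,73.4),(*b,.041,73.4)]); print(b)"
```

```text
t 4.55 pos [ 0.4566 -0.2871  0.0262] rot [1.7997e+02 4.0000e-02 9.5040e+01] F [-0.1 -0.2  0.1] w 0.0448
[   1.84    0.84 -113.83] [ 0.0005  0.0007 -0.0027]
[ 422.32   52.22 -114.1 ] [0.0006 0.0006 0.3778]
[422.39  52.17 -15.1 ] [0.0006 0.0006 0.3778]
[0.4714152 0.1382688]
```

Request:
drive_tool(moves=[{"x": 0,"y": 0,"z": 0,"rx": 0,"ry": 0,"rz": 0,"fingers": 1},{"x": 0,"y": 0,"z": 0,"rx": 0,"ry": 0,"rz": 0,"fingers": 1},{"x": 0,"y": 0,"z": 0,"rx": 0,"ry": 0,"rz": 0,"fingers": 1},{"x": 0,"y": 0,"z": 0,"rx": 0,"ry": 0,"rz": 0,"fingers": 1}])

```text
time_s: 5.05
tool_pos: [0.4566, -0.2871, 0.026]
tool_rot: [180.0, 0.0, 95.0]
force: [-0.3, -0.4, -0.6]
grip_width: 0.0319
grasp_force: 20.0
```

```bash
python3 -c "
from h import *
u=np.array([.2857,.9583]); m=np.array([.4897,.1996])
b=m-u*(.008+.056+.006)
local([(.4572,-.2851,.14,95.2),(*b,.14,73.4),(*b,.041,73.4)]); print(b,sensors.get_obs()['grasp_force'])"
```

```text
t 5.05 pos [ 0.4566 -0.2871  0.026 ] rot [1.7998e+02 4.0000e-02 9.5040e+01] F [-0.3 -0.4 -0.6] w 0.0319
[   1.86    0.86 -113.98] [ 0.0003  0.0007 -0.0028]
[ 416.77   49.99 -114.27] [0.0005 0.0007 0.3777]
[416.84  49.96 -15.27] [0.0005 0.0007 0.3777]
[0.469701 0.132519] 19.972702038126044
```

Request:
drive_tool(moves=[{"x": 0,"y": 0,"z": -20,"rx": 0,"ry": 0,"rz": 0,"fingers": 1},{"x": 0,"y": 0,"z": -60,"rx": 0,"ry": 0,"rz": 0,"fingers": 1},{"x": 2,"y": 1,"z": -110,"rx": 0,"ry": 0.001,"rz": 0,"fingers": 1},{"x": 55,"y": 7,"z": -114,"rx": 0,"ry": 0.001,"rz": 0.05,"fingers": 1},{"x": 110,"y": 14,"z": -114,"rx": 0,"ry": 0.001,"rz": 0.1,"fingers": 1},{"x": 165,"y": 21,"z": -114,"rx": 0,"ry": 0.001,"rz": 0.15,"fingers": 1},{"x": 220,"y": 28,"z": -114,"rx": 0,"ry": 0.001,"rz": 0.2,"fingers": 1},{"x": 275,"y": 35,"z": -114,"rx": 0,"ry": 0.001,"rz": 0.25,"fingers": 1},{"x": 330,"y": 40,"z": -114,"rx": 0,"ry": 0.001,"rz": 0.3,"fingers": 1},{"x": 380,"y": 46,"z": -114,"rx": 0,"ry": 0.001,"rz": 0.35,"fingers": 1},{"x": 410,"y": 50,"z": -114,"rx": 0,"ry": 0.001,"rz": 0.378,"fingers": 1},{"x": 415,"y": 50,"z": -90,"rx": 0,"ry": 0.001,"rz": 0.378,"fingers": 1},{"x": 415,"y": 50,"z": -60,"rx": 0,"ry": 0.001,"rz": 0.378,"fingers": 1},{"x": 415,"y": 50,"z": -30,"rx": 0,"ry": 0.001,"rz": 0.378,"fingers": 1},{"x": 415,"y": 50,"z": -24,"rx": 0,"ry": 0.001,"rz": 0.378,"fingers": 1},{"x": 415,"y": 50,"z": -24,"rx": 0,"ry": 0.001,"rz": 0.378,"fingers": 1}])

```text
time_s: 7.05
tool_pos: [0.4703, 0.1306, 0.0506]
tool_rot: [179.9, -0.0, 73.4]
force: [0.5, 0.5, -1.7]
grip_width: 0.0321
grasp_force: 20.0
```

```bash
python3 -c "
from h import *
import pickle
c=cam('wrist'); pickle.dump(c,open('w4.pkl','wb'))
im=c['image'][0:300,120:520]; cv2.imwrite('pics/w4.png',cv2.resize(im,None,fx=2,fy=2)[:,:,::-1])
u=np.array([.2857,.9583]); m=np.array([.4897,.1996])
local([]); p=sensors.get_obs()['tool_pos'][:2]-m; print('along,perp',p@u,p@np.array([-u[1],u[0]]))
w=pickle.load(open('w1.pkl','rb'))
for uu in(312,321,335):
  q=ray(w,uu,245.7,.030)[:2]-m;print('clamp face',q@u,q@np.array([-u[1],u[0]]))
"
```

```text
t 7.1 pos [0.4708 0.1308 0.0511] rot [ 1.799e+02 -9.000e-02  7.337e+01] F [ 0.3  0.6 -1.5] w 0.0316
along,perp -0.07129132575967108 -0.0015056542646112129
clamp face -0.10778804219467987 0.011131201567372084
clamp face -0.10764439677458561 0.000597832396209443
clamp face -0.10742096925129921 -0.015785875376928403
```

View pics/w4.png

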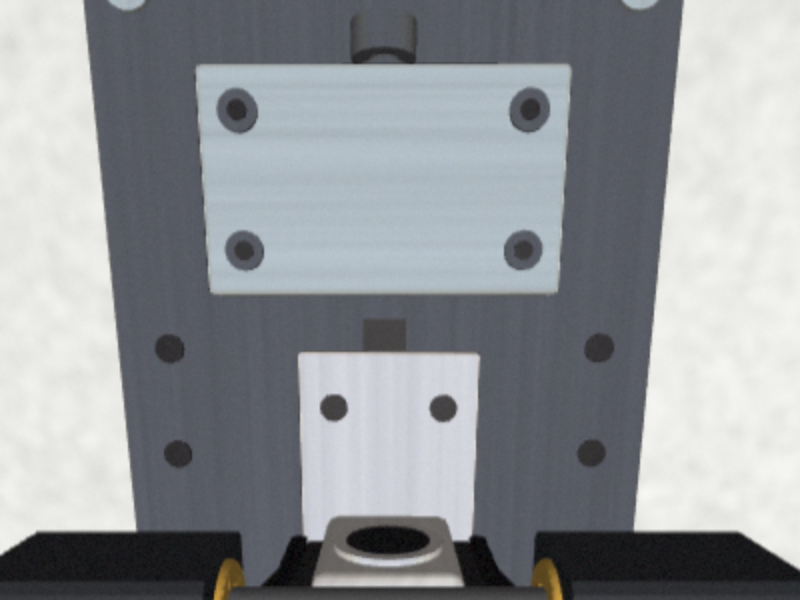

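The bracket is held and square over the slot. Its toe edge is at row ~352 of the crop, columns 298–479. The block's mouth edge is at row ~294, columns 211–558.

```bash
python3 - <<'E'
from h import *
import pickle
c=pickle.load(open('w4.pkl','rb')); g=cv2.cvtColor(c['image'],cv2.COLOR_RGB2GRAY).astype(float)
u=np.array([.2857,.9583]); n=np.array([-u[1],u[0]]); m=np.array([.4897,.1996])
def fr(uu,v,z): q=ray(c,uu,v,z)[:2]-m; return np.array([q@u,q@n])*1e3
def edges(line,lo,hi,T):
    s=line[lo:hi]; i=np.where((s[:-1]-T)*(s[1:]-T)<0)[0]; return [lo+k+(s[k]-T)/(s[k]-s[k+1]) for k in i]
print(g[85,205:220],g[200,265:278],g[140:182,300])
def fit(P):
    vx,vy,x,y=cv2.fitLine(np.float32(P),cv2.DIST_HUBER,0,.01,.01).ravel(); return np.round([x,y,np.degrees(np.arctan(vy/vx)) if abs(vx)>abs(vy) else -np.degrees(np.arctan(vx/vy))],2)
zf=.036
def side(rows,lo,hi,T,z,k): return [fr(edges(g[v],lo,hi,T)[k],v,z) for v in rows if edges(g[v],lo,hi,T)]
def front(cols,lo,hi,T,z,k): return [fr(x,edges(g[:,x],lo,hi,T)[k],z) for x in cols if edges(g[:,x],lo,hi,T)]
print('foot L',fit(side(range(182,250),262,285,140,zf,0)));print('foot R',fit(side(range(182,250),345,370,140,zf,-1)))
print('toe',fit(front(range(275,355),168,182,140,zf,-1)))
print('plate L',fit(side(range(150,250),150,200,150,.016,0)));print('plate R',fit(side(range(150,250),430,470,150,.016,-1)))
print('blk L',fit(side(range(40,140),210,232,130,.0385,0)));print('blk R',fit(side(range(40,140),392,412,130,.0385,-1)))
print('mouth',fit(front(range(235,390),140,155,130,.0385,0)))
E
```

```text
[90. 87. 92. 92. 94. 94. 89. 91. 93. 92. 88. 90. 89. 89. 87.] [ 89.  93.  93.  93.  83. 196. 206. 203. 206. 212. 210. 210. 210.] [188. 190. 190. 188. 182. 175. 158. 106.  86.  88.  90.  89.  88.  92.
  91.  93.  89.  90.  89.  91.  91.  88.  90.  89.  87.  90.  90.  93.
  91.  89.  88.  88.  91.  88.  89.  87. 174. 205. 210. 214. 215. 216.]
foot L [-33.97  21.42  -0.34]
foot R [-34.27 -23.99  -0.43]
toe [-13.69  -1.13  -0.33]
plate L [-27.82  74.    -0.  ]
plate R [-2.870e+01 -7.444e+01  3.000e-02]
blk L [ 2.534e+01  4.174e+01 -2.000e-02]
blk R [ 27.98 -42.23   0.23]
mouth [ 0.3   3.18 -0.02]
```

Request:
drive_tool(moves=[{"x": 0,"y": -0.8,"z": 4,"rx": 0.001,"ry": 0,"rz": -0.0065,"fingers": 1},{"x": 0,"y": -0.8,"z": 8,"rx": 0.001,"ry": 0,"rz": -0.0065,"fingers": 1},{"x": 0,"y": -0.8,"z": 10,"rx": 0.001,"ry": 0,"rz": -0.0065,"fingers": 1},{"x": 0,"y": -0.8,"z": 11,"rx": 0.001,"ry": 0,"rz": -0.0065,"fingers": 1},{"x": 0,"y": -0.8,"z": 11,"rx": 0.001,"ry": 0,"rz": -0.0065,"fingers": 1}])

```text
time_s: 7.72
tool_pos: [0.469, 0.1309, 0.039]
tool_rot: [-179.9, -0.0, 73.8]
force: [-1.1, -0.6, 2.5]
grip_width: 0.0317
grasp_force: 20.0
```

Request:
drive_tool(moves=[{"x": 0,"y": 0,"z": 0.5,"rx": 0,"ry": 0,"rz": 0,"fingers": 1},{"x": 0,"y": 0,"z": 0.5,"rx": 0,"ry": 0,"rz": 0,"fingers": 1}])

```text
time_s: 7.98
tool_pos: [0.4691, 0.1309, 0.039]
tool_rot: [-179.9, -0.0, 73.8]
force: [-4.2, -1.4, 7.9]
grip_width: 0.0319
grasp_force: 20.0
```

Request:
drive_tool(moves=[{"x": 0,"y": 0,"z": -0.5,"rx": 0,"ry": 0,"rz": 0,"fingers": 1},{"x": 2,"y": 0,"z": -0.5,"rx": 0,"ry": 0,"rz": 0,"fingers": 1},{"x": 5,"y": 0,"z": -0.5,"rx": 0,"ry": 0,"rz": 0,"fingers": 1},{"x": 8,"y": 0,"z": -0.5,"rx": 0,"ry": 0,"rz": 0,"fingers": 1},{"x": 11,"y": 0,"z": -0.5,"rx": 0,"ry": 0,"rz": 0,"fingers": 1},{"x": 12,"y": 0,"z": -0.5,"rx": 0,"ry": 0,"rz": 0,"fingers": 1},{"x": 12,"y": 0,"z": -0.5,"rx": 0,"ry": 0,"rz": 0,"fingers": 1}], force=10)

```text
time_s: 8.85
tool_pos: [0.4729, 0.1425, 0.039]
tool_rot: [180.0, -0.0, 73.8]
force: [-0.8, -2.3, 4.8]
grip_width: 0.0315
grasp_force: 10.0
```

```bash
cat > st.py <<'E'
from h import *
u=np.array([.2857,.9583]); n=np.array([-u[1],u[0]]); m=np.array([.4897,.1996])
o=sensors.get_obs(); p=o['tool_pos'][:2]-m; print('TCP along,perp mm',p@u*1e3,p@n*1e3,'F along,perp',o['force'][:2]@u,o['force'][:2]@n,o['force'][2]); local([])
E
cat > toe.py <<'E'
from st import *
c=cam('wrist'); g=cv2.cvtColor(c['image'],cv2.COLOR_RGB2GRAY).astype(float)
def fr(uu,v,z): q=ray(c,uu,v,z)[:2]-m; return np.array([q@u,q@n])*1e3
def edges(line,lo,hi,T):
    s=line[lo:hi]; i=np.where((s[:-1]-T)*(s[1:]-T)<0)[0]; return [lo+k+(s[k]-T)/(s[k]-s[k+1]) for k in i]
L=[];R=[]
for v in range(140,270):
    e=edges(g[v],245,400,140)
    if len(e)>=2 and 70<e[-1]-e[0]<110: L.append(fr(e[0],v,.024)); R.append(fr(e[-1],v,.024))
L,R=np.array(L),np.array(R); k=np.abs(np.linalg.norm(L-R,axis=1)-46)<2; L,R=L[k],R[k]
M=(L+R)/2; print(len(M),'width',np.linalg.norm(L-R,axis=1).mean(),'mid perp',M.mean(0),'angle',np.degrees(np.polyfit(M[:,0],M[:,1],1)[0]), 'along range',M[:,0].min(),M[:,0].max())
E
python3 toe.py
```

```text
TCP along,perp mm -59.523142930893314 -0.2570737223728011 F along,perp -2.4162777477414465 0.07961124567910127 4.772066784762437
t 8.85 pos [0.4729 0.1425 0.039 ] rot [ 1.7999e+02 -2.0000e-02  7.3760e+01] F [-0.8 -2.3  4.8] w 0.0315
91 width 45.54394585405883 mid perp [-25.42105425  -0.16911203] angle 0.01610798913520123 along range -49.75383025609919 -2.1659617346321047
```

Request:
drive_tool(moves=[{"x": 2,"y": 0,"z": -0.3,"rx": 0,"ry": 0,"rz": 0,"fingers": 1},{"x": 4,"y": 0,"z": -0.3,"rx": 0,"ry": 0,"rz": 0,"fingers": 1},{"x": 6,"y": 0,"z": -0.3,"rx": 0,"ry": 0,"rz": 0,"fingers": 1},{"x": 8,"y": 0,"z": -0.3,"rx": 0,"ry": 0,"rz": 0,"fingers": 1},{"x": 9,"y": 0,"z": -0.3,"rx": 0,"ry": 0,"rz": 0,"fingers": 1}])

```text
time_s: 9.52
tool_pos: [0.4749, 0.1514, 0.039]
tool_rot: [-180.0, -0.0, 73.8]
force: [-0.6, -2.1, 2.4]
grip_width: 0.0319
grasp_force: 10.0
```

```bash
python3 st.py
```

```text
TCP along,perp mm -50.400958054260144 0.3804951505441365 F along,perp -2.1730333778646824 -0.05036962536624124 2.428918417162051
t 9.525 pos [0.4749 0.1514 0.039 ] rot [-1.7996e+02 -3.0000e-02  7.3770e+01] F [-0.6 -2.1  2.4] w 0.0319
```

Request:
drive_tool(moves=[{"x": 0.5,"y": 0.2,"z": 0,"rx": 0,"ry": 0,"rz": 0,"fingers": 1},{"x": 1.0,"y": 0.4,"z": 0,"rx": 0,"ry": 0,"rz": 0,"fingers": 1},{"x": 1.5,"y": 0.5,"z": 0,"rx": 0,"ry": 0,"rz": 0,"fingers": 1},{"x": 2.0,"y": 0.5,"z": 0,"rx": 0,"ry": 0,"rz": 0,"fingers": 1}])

```text
time_s: 10.02
tool_pos: [0.476, 0.153, 0.039]
tool_rot: [-180.0, -0.0, 73.8]
force: [-1.1, -1.9, 1.7]
grip_width: 0.032
grasp_force: 10.0
```

Request:
drive_tool(moves=[{"x": 0.5,"y": 0,"z": 0,"rx": 0,"ry": 0,"rz": 0,"fingers": 1},{"x": 1.0,"y": 0,"z": 0,"rx": 0,"ry": 0,"rz": 0,"fingers": 1},{"x": 1.5,"y": 0,"z": 0,"rx": 0,"ry": 0,"rz": 0,"fingers": 1}])

```text
time_s: 10.4
tool_pos: [0.4763, 0.1539, 0.039]
tool_rot: [-180.0, 0.0, 73.8]
force: [-0.8, -3.0, 2.6]
grip_width: 0.0318
grasp_force: 10.0
```

```bash
python3 st.py
```

```text
TCP along,perp mm -47.57645141202501 -0.2272697705390955 F along,perp -3.1226227820925354 -0.0971298627593868 2.582193236192971
t 10.4 pos [0.4763 0.1539 0.039 ] rot [-1.7996e+02  2.0000e-02  7.3760e+01] F [-0.8 -3.   2.6] w 0.0318
```

Request:
drive_tool(moves=[{"x": 0.3,"y": 0,"z": 0,"rx": 0,"ry": 0,"rz": 0,"fingers": 1},{"x": 0.6,"y": 0,"z": 0,"rx": 0,"ry": 0,"rz": 0,"fingers": 1},{"x": 1.0,"y": 0,"z": 0,"rx": 0,"ry": 0,"rz": 0,"fingers": 1}])

```text
time_s: 10.78
tool_pos: [0.4763, 0.154, 0.039]
tool_rot: [-179.9, 0.1, 73.7]
force: [-3.0, -5.3, 4.7]
grip_width: 0.032
grasp_force: 10.0
```

```bash
python3 st.py
```

```text
TCP along,perp mm -47.49284784467116 -0.22257892219467887 F along,perp -5.965269966311183 1.3798401430309475 4.674171818694549
t 10.775 pos [0.4763 0.154  0.039 ] rot [-1.7993e+02  9.0000e-02  7.3730e+01] F [-3.  -5.3  4.7] w 0.032
```

```bash
python3 toe.py
```

```text
TCP along,perp mm -47.49284784467116 -0.22257892219467887 F along,perp -5.965269966311183 1.3798401430309475 4.674171818694549
t 10.775 pos [0.4763 0.154  0.039 ] rot [-1.7993e+02  9.0000e-02  7.3730e+01] F [-3.  -5.3  4.7] w 0.032
67 width 45.561367246016346 mid perp [-19.21093157  -0.15486025] angle -0.08858590254669312 along range -37.773933781771305 -1.7250341779758158
```

Request:
drive_tool(moves=[{"x": 0.3,"y": 0,"z": -0.3,"rx": 0,"ry": 0,"rz": 0,"fingers": 1},{"x": 0.6,"y": 0,"z": -0.3,"rx": 0,"ry": 0,"rz": 0,"fingers": 1},{"x": 0.6,"y": 0,"z": -0.3,"rx": 0,"ry": 0,"rz": 0,"fingers": 1}])

```text
time_s: 11.2
tool_pos: [0.4763, 0.1541, 0.039]
tool_rot: [-179.9, 0.1, 73.7]
force: [-2.5, -6.7, 2.2]
grip_width: 0.0322
grasp_force: 10.0
```

```bash
python3 toe.py
```

```text
TCP along,perp mm -47.42856185269335 -0.20834181245381042 F along,perp -7.155075231309927 0.43297544035590513 2.160690564746761
t 11.2 pos [0.4763 0.1541 0.039 ] rot [-1.7992e+02  1.2000e-01  7.3710e+01] F [-2.5 -6.7  2.2] w 0.0322
66 width 45.56253278637502 mid perp [-19.25686432  -0.13581568] angle -0.10513929959077294 along range -37.758779153634336 -1.699309224562266
```

Request:
drive_tool(moves=[{"x": -0.5,"y": 0,"z": 0,"rx": 0,"ry": 0,"rz": 0,"fingers": 1},{"x": -0.5,"y": 0,"z": 0,"rx": 0,"ry": 0,"rz": 0,"fingers": 0.2},{"x": -0.5,"y": 0,"z": 0,"rx": 0,"ry": 0,"rz": 0,"fingers": -0.2},{"x": -0.5,"y": 0,"z": 0,"rx": 0,"ry": 0,"rz": 0,"fingers": -0.4},{"x": -0.5,"y": 0,"z": 0,"rx": 0,"ry": 0,"rz": 0,"fingers": -0.4},{"x": -0.5,"y": 0,"z": -15,"rx": 0,"ry": 0,"rz": 0,"fingers": -0.4},{"x": -0.5,"y": 0,"z": -50,"rx": 0,"ry": 0,"rz": 0,"fingers": -0.4},{"x": -0.5,"y": 0,"z": -70,"rx": 0,"ry": 0,"rz": 0,"fingers": -0.4}])

```text
time_s: 12.25
tool_pos: [0.4779, 0.1556, 0.1119]
tool_rot: [179.9, -0.1, 73.7]
force: [-1.4, -0.2, -0.1]
grip_width: 0.0609
grasp_force: 0.0
```

```bash
cat > tab.py <<'E'
from st import *
for a in(-.1296,): 
    b=m+u*a-n*.0002; local([(*b,.11,73.5),(*b,.042,73.5)])
E
python3 tab.py
```

```text
TCP along,perp mm -45.59160154806116 -1.2298293650699235 F along,perp -0.6130754900130316 1.24973927458185 -0.13505659769050601
t 12.25 pos [0.4779 0.1556 0.1119] rot [ 1.7992e+02 -1.5000e-01  7.3730e+01] F [-1.4 -0.2 -0.1] w 0.0609
t 12.25 pos [0.4779 0.1556 0.1119] rot [ 1.7992e+02 -1.5000e-01  7.3730e+01] F [-1.4 -0.2 -0.1] w 0.0609
[-84.    -1.52   1.71] [ 0.0013 -0.0026  0.0041]
[-84.18  -1.61  69.71] [ 0.0013 -0.0026  0.0041]
```

Request:
drive_tool(moves=[{"x": -42,"y": -0.8,"z": 0,"rx": 0,"ry": 0,"rz": 0,"fingers": -0.4},{"x": -84,"y": -1.5,"z": 1,"rx": 0.001,"ry": -0.003,"rz": 0.004,"fingers": -0.4},{"x": -84,"y": -1.5,"z": 1,"rx": 0.001,"ry": -0.003,"rz": 0.004,"fingers": -0.4},{"x": -84,"y": -1.5,"z": 1,"rx": 0.001,"ry": -0.003,"rz": 0.004,"fingers": -0.4}])

```text
time_s: 12.75
tool_pos: [0.4524, 0.0758, 0.1092]
tool_rot: [-180.0, 0.0, 73.5]
force: [-0.4, 0.3, 0.8]
grip_width: 0.061
grasp_force: 0.0
```

```bash
python3 tab.py; python3 -c "
from h import *
import pickle
c=cam('wrist','w5.png'); pickle.dump(c,open('w5.pkl','wb'))"
```

```text
TCP along,perp mm -129.2797258830744 0.35837535209669574 F along,perp 0.1936089059354528 0.526474830908461 0.7539748788960507
t 12.75 pos [0.4524 0.0758 0.1092] rot [-1.7996e+02  4.0000e-02  7.3520e+01] F [-0.4  0.3  0.8] w 0.061
t 12.75 pos [0.4524 0.0758 0.1092] rot [-1.7996e+02  4.0000e-02  7.3520e+01] F [-0.4  0.3  0.8] w 0.061
[-0.32  0.56 -0.8 ] [-0.0007  0.0006  0.0003]
[-0.27  0.6  67.2 ] [-0.0007  0.0006  0.0003]
```

View pics/w5.png

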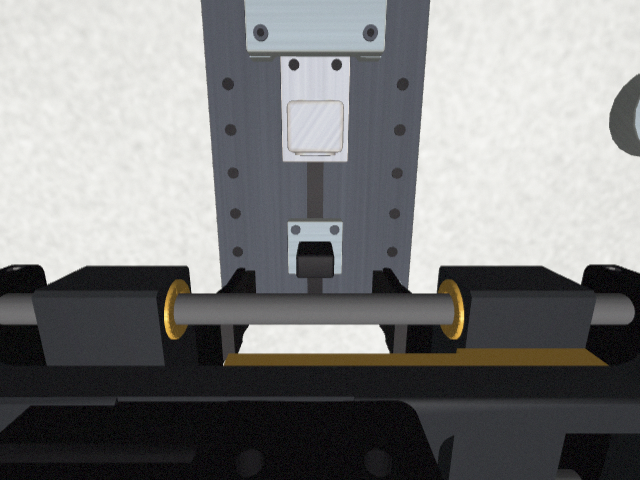

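The bracket sits square with its toe under the lip (block edge at row 52). Its heel is at row 162, the clamp front edge at row 222, and the black tab at about (315, 259).

```bash
python3 - <<'E'
from st import *
import pickle
c=pickle.load(open('w5.pkl','rb')); g=cv2.cvtColor(c['image'],cv2.COLOR_RGB2GRAY).astype(float)
def fr(uu,v,z): q=ray(c,uu,v,z)[:2]-m; return np.round(np.array([q@u,q@n])*1e3,1)
print(g[156:166,290],g[156:166,342],g[216:226,305],g[216:226,328]); print(g[238:282,315].astype(int)); print(g[268,290:345].astype(int))
for a in(282,349):print('heel',fr(a,161.5,.024),fr(a,161.5,.016))
for a in(288,343):print('clamp',fr(a,221.5,.030))
print('tab top',fr(297,278,.066),fr(334,278,.066),fr(298,250,.066),fr(333,250,.066),fr(300,241,.03))
E
```

```text
TCP along,perp mm -128.96601145257054 0.45923063702071465 F along,perp 0.39213747794521225 -0.8709488548612722 -0.21881608401036157
t 12.8 pos [0.4524 0.0761 0.109 ] rot [-1.7996e+02  8.0000e-02  7.3580e+01] F [ 0.9  0.1 -0.2] w 0.0611
[204. 207. 206. 204. 202. 155. 106.  94.  94.  94.] [207. 206. 207. 208. 204. 162. 112.  97.  95.  95.] [ 92.  92.  89.  85.  91. 126. 180. 189. 188. 192.] [ 94.  93.  88.  90.  91. 125. 176. 189. 190. 189.]
[192 191 188 101  14  19  22  17   8  19  18  19  12  16  16  19  16  33
  41  53  63  61  61  62  62  59  56  59  56  53  53  50  53  53  46  49
  45  45  41  40  51  50  56  50]
[182 182 182 183 183 182  74  33  41  49  52  54  54  51  56  52  54  54
  52  58  54  55  54  52  54  53  52  49  53  55  49  54  55  53  51  56
  54  57  51  54  55  50  41  22 178 181 182 186 183 182 179 152  98  97
  95]
heel [-65.8  22.7] [-66.   23.5]
heel [-65.8 -24.3] [-65.9 -25.1]
clamp [-107.5   18.8]
clamp [-107.4  -20.5]
tab top [-136.7   10.9] [-136.6  -12.5] [-118.2   10.1] [-118.2  -11.6] [-121.9   10.4]
```

Request:
drive_tool(moves=[{"x": -0.4,"y": 1,"z": 30,"rx": 0,"ry": 0,"rz": 0,"fingers": -0.4},{"x": -0.4,"y": 1,"z": 55,"rx": 0,"ry": 0,"rz": 0,"fingers": -0.4},{"x": -0.4,"y": 1,"z": 66.5,"rx": 0,"ry": 0,"rz": 0,"fingers": -0.4},{"x": -0.4,"y": 1,"z": 66.5,"rx": 0,"ry": 0,"rz": 0,"fingers": 0},{"x": -0.4,"y": 1,"z": 66.5,"rx": 0,"ry": 0,"rz": 0,"fingers": 1},{"x": -0.4,"y": 1,"z": 66.5,"rx": 0,"ry": 0,"rz": 0,"fingers": 1},{"x": -0.4,"y": 1,"z": 66.5,"rx": 0,"ry": 0,"rz": 0,"fingers": 1},{"x": -0.4,"y": 1,"z": 66.5,"rx": 0,"ry": 0,"rz": 0,"fingers": 1},{"x": -0.4,"y": 1,"z": 66.5,"rx": 0,"ry": 0,"rz": 0,"fingers": 1}], force=10)

```text
time_s: 13.92
tool_pos: [0.4528, 0.0745, 0.0422]
tool_rot: [-179.9, 0.1, 73.5]
force: [-0.5, 0.2, 3.1]
grip_width: 0.0241
grasp_force: 10.0
```

```bash
python3 st.py
```

```text
TCP along,perp mm -130.45598747631078 -0.43274901203788013 F along,perp 0.06160556890714783 0.5088450075181079 3.13960674886588
t 13.925 pos [0.4528 0.0745 0.0422] rot [-1.7993e+02  1.1000e-01  7.3530e+01] F [-0.5  0.2  3.1] w 0.0241
```

Request:
drive_tool(moves=[{"x": 1,"y": 0,"z": -0.2,"rx": 0,"ry": 0,"rz": 0,"fingers": 1},{"x": 3,"y": 0,"z": -0.3,"rx": 0,"ry": 0,"rz": 0,"fingers": 1},{"x": 5,"y": 0,"z": -0.3,"rx": 0,"ry": 0,"rz": 0,"fingers": 1},{"x": 7.5,"y": 0,"z": -0.3,"rx": 0,"ry": 0,"rz": 0,"fingers": 1},{"x": 10,"y": 0,"z": -0.3,"rx": 0,"ry": 0,"rz": 0,"fingers": 1},{"x": 12.5,"y": 0,"z": -0.3,"rx": 0,"ry": 0,"rz": 0,"fingers": 1},{"x": 15,"y": 0,"z": -0.3,"rx": 0,"ry": 0,"rz": 0,"fingers": 1},{"x": 17.5,"y": 0,"z": -0.3,"rx": 0,"ry": 0,"rz": 0,"fingers": 1},{"x": 20,"y": 0,"z": -0.3,"rx": 0,"ry": 0,"rz": 0,"fingers": 1},{"x": 22.5,"y": 0,"z": -0.3,"rx": 0,"ry": 0,"rz": 0,"fingers": 1},{"x": 25,"y": 0,"z": -0.3,"rx": 0,"ry": 0,"rz": 0,"fingers": 1},{"x": 27.5,"y": 0,"z": -0.3,"rx": 0,"ry": 0,"rz": 0,"fingers": 1},{"x": 30,"y": 0,"z": -0.3,"rx": 0,"ry": 0,"rz": 0,"fingers": 1},{"x": 32,"y": 0,"z": -0.3,"rx": 0,"ry": 0,"rz": 0,"fingers": 1},{"x": 34,"y": 0,"z": -0.3,"rx": 0,"ry": 0,"rz": 0,"fingers": 1},{"x": 35,"y": 0,"z": -0.3,"rx": 0,"ry": 0,"rz": 0,"fingers": 1},{"x": 36,"y": 0,"z": -0.3,"rx": 0,"ry": 0,"rz": 0,"fingers": 1},{"x": 36,"y": 0,"z": -0.3,"rx": 0,"ry": 0,"rz": 0,"fingers": 1}])

```text
time_s: 16.18
tool_pos: [0.4629, 0.1084, 0.0422]
tool_rot: [-179.9, 0.2, 73.5]
force: [-1.0, -3.5, 5.2]
grip_width: 0.0238
grasp_force: 10.0
```

```bash
cat > gap.py <<'E'
from st import *
c=cam('wrist'); g=cv2.cvtColor(c['image'],cv2.COLOR_RGB2GRAY).astype(float)
def fr(uu,v,z): q=ray(c,uu,v,z)[:2]-m; return np.round(np.array([q@u,q@n])*1e3,1)
# profile along centre-ish off-slot lines: foot flank (perp +-14), converting heights: foot top .024, slide top .030
for pp in(18,-18.5):
    prof=[]
    for a in np.arange(-80,-58,.5):
        X=m+u*a/1e3+n*pp/1e3; q=proj(c,[X[0],X[1],.024]); prof.append(int(cv2.remap(g.astype(np.float32),np.float32([[q[0]]]),np.float32([[q[1]]]),1)[0,0]))
    print(pp,prof)
    print(proj(c,[*(m+u*-.0658+n*pp/1e3),.024]))
E
python3 gap.py
```

```text
TCP along,perp mm -95.07905052505714 -0.38490167899780536 F along,perp -3.629782248420842 -0.05370149106946566 5.162424499685964
t 16.175 pos [0.4629 0.1084 0.0422] rot [-179.92    0.18   73.51] F [-1.  -3.5  5.2] w 0.0238
18 [145, 143, 162, 177, 187, 189, 188, 190, 189, 188, 188, 188, 180, 154, 97, 88, 88, 88, 88, 88, 100, 135, 186, 192, 199, 205, 208, 207, 206, 205, 203, 200, 200, 203, 205, 207, 208, 208, 208, 208, 208, 208, 209, 208]
[np.float64(279.1340887254586), np.float64(230.07685082544475)]
-18.5 [142, 146, 158, 183, 182, 187, 188, 187, 188, 189, 189, 190, 181, 151, 101, 87, 87, 87, 88, 86, 92, 128, 188, 194, 196, 199, 204, 207, 206, 205, 207, 207, 207, 207, 205, 207, 204, 205, 204, 201, 199, 199, 201, 202]
[np.float64(347.7980357180315), np.float64(230.18049377055414)]
```

Request:
drive_tool(moves=[{"x": 0.8,"y": 0,"z": -0.3,"rx": 0,"ry": 0,"rz": 0,"fingers": 1},{"x": 1.6,"y": 0,"z": -0.3,"rx": 0,"ry": 0,"rz": 0,"fingers": 1},{"x": 2.4,"y": 0,"z": -0.3,"rx": 0,"ry": 0,"rz": 0,"fingers": 1},{"x": 3.2,"y": 0,"z": -0.3,"rx": 0,"ry": 0,"rz": 0,"fingers": 1},{"x": 4,"y": 0,"z": -0.3,"rx": 0,"ry": 0,"rz": 0,"fingers": 1},{"x": 4.4,"y": 0,"z": -0.3,"rx": 0,"ry": 0,"rz": 0,"fingers": 1},{"x": 4.7,"y": 0,"z": -0.3,"rx": 0,"ry": 0,"rz": 0,"fingers": 1},{"x": 5,"y": 0,"z": -0.3,"rx": 0,"ry": 0,"rz": 0,"fingers": 1},{"x": 5,"y": 0,"z": -0.3,"rx": 0,"ry": 0,"rz": 0,"fingers": 1}])

```text
time_s: 17.35
tool_pos: [0.4644, 0.1135, 0.0423]
tool_rot: [-179.9, 0.2, 73.5]
force: [1.9, -5.7, -0.1]
grip_width: 0.024
grasp_force: 10.0
```

```bash
python3 gap.py
```

```text
TCP along,perp mm -89.7610775337195 -0.340474879611888 F along,perp -4.889968128564619 -3.456141739017156 -0.07752510552425373
t 17.35 pos [0.4644 0.1135 0.0423] rot [-1.7994e+02  1.5000e-01  7.3520e+01] F [ 1.9 -5.7 -0.1] w 0.024
18 [189, 189, 188, 185, 187, 189, 190, 189, 179, 151, 149, 153, 162, 170, 178, 187, 187, 186, 184, 189, 194, 200, 205, 207, 207, 205, 204, 204, 202, 203, 205, 206, 206, 207, 207, 208, 207, 207, 211, 207, 207, 207, 209, 207]
[np.float64(279.46319782001154), np.float64(239.7918013815646)]
-18.5 [190, 188, 185, 184, 185, 188, 192, 188, 180, 163, 148, 145, 151, 166, 184, 186, 186, 186, 181, 189, 196, 199, 203, 205, 206, 206, 207, 207, 207, 206, 206, 206, 205, 204, 203, 201, 200, 198, 200, 201, 203, 206, 208, 209]
[np.float64(347.5839178449877), np.float64(239.90572854557905)]
```

Request:
drive_tool(moves=[{"x": 0.2,"y": 0,"z": 0,"rx": 0,"ry": 0,"rz": 0,"fingers": 1},{"x": 0.4,"y": 0,"z": 0,"rx": 0,"ry": 0,"rz": 0,"fingers": 1},{"x": 0.6,"y": 0,"z": 0,"rx": 0,"ry": 0,"rz": 0,"fingers": 1}])

```text
time_s: 17.77
tool_pos: [0.4645, 0.114, 0.0423]
tool_rot: [-179.9, 0.2, 73.5]
force: [2.0, -4.6, -0.2]
grip_width: 0.0242
grasp_force: 10.0
```

```bash
python3 st.py
```

```text
TCP along,perp mm -89.21722237392817 -0.3324535297793196 F along,perp -3.8639087842103628 -3.2382403076842543 -0.20954230756407677
t 17.775 pos [0.4645 0.114  0.0423] rot [-1.7994e+02  1.5000e-01  7.3520e+01] F [ 2.  -4.6 -0.2] w 0.0242
```

Request:
drive_tool(moves=[{"x": 0.2,"y": 0,"z": 0,"rx": 0,"ry": 0,"rz": 0,"fingers": 1},{"x": 0.4,"y": 0,"z": 0,"rx": 0,"ry": 0,"rz": 0,"fingers": 1}])

```text
time_s: 18.02
tool_pos: [0.4646, 0.1144, 0.0423]
tool_rot: [-179.9, 0.2, 73.5]
force: [1.7, -5.3, -0.0]
grip_width: 0.0238
grasp_force: 10.0
```

```bash
python3 st.py
```

```text
TCP along,perp mm -88.85645263773361 -0.3279692428348115 F along,perp -4.613566146576572 -3.110345122741381 -0.008102033116995339
t 18.025 pos [0.4646 0.1144 0.0423] rot [-1.7994e+02  1.6000e-01  7.3520e+01] F [ 1.7 -5.3 -0. ] w 0.0238
```

Request:
drive_tool(moves=[{"x": 0.2,"y": 0,"z": 0,"rx": 0,"ry": 0,"rz": 0,"fingers": 1},{"x": 0.4,"y": 0,"z": 0,"rx": 0,"ry": 0,"rz": 0,"fingers": 1}])

```text
time_s: 18.27
tool_pos: [0.4646, 0.1143, 0.0423]
tool_rot: [-179.9, 0.2, 73.5]
force: [1.3, -5.6, 1.2]
grip_width: 0.0237
grasp_force: 10.0
```

```bash
python3 st.py
```

```text
TCP along,perp mm -88.88073059717001 -0.3533561686223434 F along,perp -5.037493032206154 -2.8581000725542802 1.2043374443468322
t 18.275 pos [0.4646 0.1143 0.0423] rot [-179.93    0.19   73.51] F [ 1.3 -5.6  1.2] w 0.0237
```

Request:
drive_tool(moves=[{"x": 0.2,"y": 0,"z": 0,"rx": 0,"ry": 0,"rz": 0,"fingers": 1},{"x": 0.4,"y": 0,"z": 0,"rx": 0,"ry": 0,"rz": 0,"fingers": 1}])

```text
time_s: 18.52
tool_pos: [0.4646, 0.1144, 0.0422]
tool_rot: [-179.9, 0.2, 73.5]
force: [0.8, -6.5, 1.9]
grip_width: 0.0239
grasp_force: 10.0
```

```bash
python3 st.py
```

```text
TCP along,perp mm -88.82860633139221 -0.3408712192805261 F along,perp -6.032531647562812 -2.651747043694549 1.8827556696595042
t 18.525 pos [0.4646 0.1144 0.0422] rot [-179.92    0.22   73.51] F [ 0.8 -6.5  1.9] w 0.0239
```

Request:
drive_tool(moves=[{"x": 0.2,"y": 0,"z": 0,"rx": 0,"ry": 0,"rz": 0,"fingers": 1},{"x": 0.4,"y": 0,"z": 0,"rx": 0,"ry": 0,"rz": 0,"fingers": 1},{"x": 0.4,"y": 0,"z": 0,"rx": 0,"ry": 0,"rz": 0,"fingers": 1}])

```text
time_s: 18.9
tool_pos: [0.4646, 0.1144, 0.0422]
tool_rot: [-179.9, 0.3, 73.5]
force: [0.6, -7.7, 3.1]
grip_width: 0.0238
grasp_force: 10.0
```

```bash
python3 gap.py
```

```text
TCP along,perp mm -88.81451418741295 -0.32943159056514354 F along,perp -7.171410786732273 -2.7744348540917785 3.14320172349151
t 18.9 pos [0.4646 0.1144 0.0422] rot [-179.9     0.25   73.5 ] F [ 0.6 -7.7  3.1] w 0.0238
18 [191, 191, 189, 189, 186, 186, 186, 189, 192, 188, 172, 147, 149, 152, 165, 173, 182, 187, 188, 193, 200, 206, 208, 209, 208, 206, 205, 204, 204, 206, 206, 206, 207, 206, 208, 209, 207, 207, 209, 209, 209, 209, 210, 208]
[np.float64(279.5041365282027), np.float64(241.4036730879476)]
-18.5 [188, 189, 190, 188, 182, 185, 186, 189, 191, 187, 179, 161, 147, 146, 154, 172, 185, 189, 194, 195, 197, 200, 205, 207, 206, 206, 206, 206, 207, 208, 205, 205, 204, 203, 201, 200, 199, 199, 199, 202, 203, 205, 208, 212]
[np.float64(347.55773906011706), np.float64(241.49616242905657)]
```

Request:
drive_tool(moves=[{"x": -0.5,"y": 0,"z": 0,"rx": 0,"ry": 0,"rz": 0,"fingers": 1},{"x": -0.5,"y": 0,"z": 0,"rx": 0,"ry": 0,"rz": 0,"fingers": 0.3},{"x": -0.5,"y": 0,"z": 0,"rx": 0,"ry": 0,"rz": 0,"fingers": -0.2},{"x": -0.5,"y": 0,"z": 0,"rx": 0,"ry": 0,"rz": 0,"fingers": -0.2},{"x": -0.5,"y": 0,"z": 0,"rx": 0,"ry": 0,"rz": 0,"fingers": -0.2},{"x": -0.5,"y": 0,"z": -15,"rx": 0,"ry": 0,"rz": 0,"fingers": -0.2},{"x": -0.5,"y": 0,"z": -45,"rx": 0,"ry": 0,"rz": 0,"fingers": -0.2},{"x": -0.5,"y": 0,"z": -85,"rx": 0,"ry": 0,"rz": 0,"fingers": -0.2},{"x": -30,"y": 0,"z": -120,"rx": 0,"ry": 0,"rz": 0,"fingers": -0.2},{"x": -40,"y": 0,"z": -120,"rx": 0,"ry": 0,"rz": 0,"fingers": -0.2},{"x": -40,"y": 0,"z": -120,"rx": 0,"ry": 0,"rz": 0,"fingers": -0.2},{"x": -40,"y": 0,"z": -120,"rx": 0,"ry": 0,"rz": 0,"fingers": -0.2}])

```text
time_s: 20.45
tool_pos: [0.453, 0.0782, 0.1616]
tool_rot: [-179.8, 0.2, 73.6]
force: [-0.2, 0.1, -0.9]
grip_width: 0.0522
grasp_force: 0.0
```

```bash
python3 -c "
from h import *
c=cam('wrist'); im=c['image'][0:300,170:470]; cv2.imwrite('pics/w6.png',cv2.resize(im,None,fx=2,fy=2,interpolation=2)[:,:,::-1])"
```

```text
(no output)
```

View pics/w6.png

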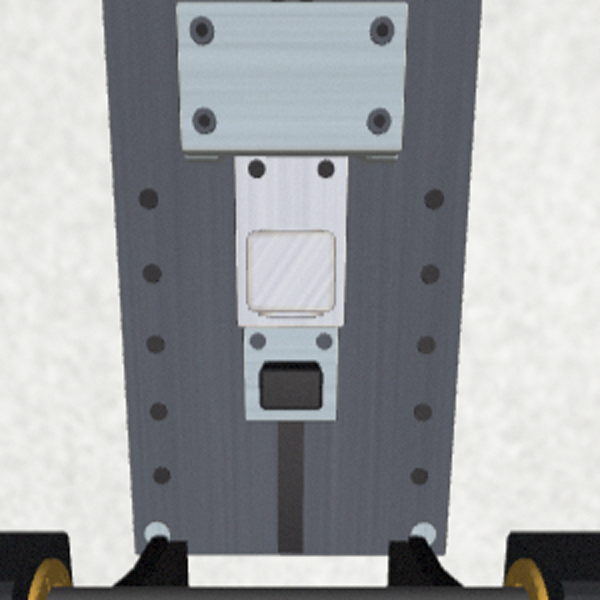

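The toe is under the lip (crop row ~155), and the clamp touches the heel at row ~326 with no gap. The gripper is clear of everything.

```bash
python3 -c "
from h import *
print(workorder.sign_off())"
```

```text
the job is handed in; nothing more can be done
None
```

The bracket is loaded and the job handed in at about 20.5 s: the toe is under the lip, about 10 mm in against what I take to be the stop screw (pushed at about 7 N), and the clamp touches the heel and is released; no verdict came back.

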